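# Hold a toppled canister in the labelling square

## Robot

A 7-joint arm with a two-finger parallel gripper is mounted at the origin on a cart in front of the work surface, level with it; the furniture and walls round the work are solid. World frame = base frame: x ahead of the robot, y to its left, z up, the work surface at z = 0. Lengths are in mm, angles in degrees, forces in N, time in s.
With the tool pointing down it reaches from about 425 to 875 mm from the base axis. Payload 8.4 kg.
Tool frame: the origin (TCP) lies on the centre line of the jaws, within the pads' length; the fingertips stand 25 mm ahead of it and the grasp point (between the pads) lies 6 mm ahead of it (arm.tcp_to_tips is the distance from the TCP to the fingertips, in mm); z points along the fingers, y is the line along which they close (so a half turn about z gives the same grasp; the last joint's range is limited). The gripper opens to 87 mm and grips with 3 to 60 N. Pads are 19 mm wide; open, the fingers measure 117 mm over their backs; the gripper's body (75 mm by 190 mm) begins 51 mm behind the grasp point.
Start: joints at [70.978, 19.091, 2.286, 83.961, -0.768, 76.965, -3.352], TCP at [149.936, -632.443, 247.546] pointing down, gripper open.
Joint ranges: [-147.57, 147.57], [-21.85, 119.76], [-74.77, 79.35], [14.55, 137.4], [-85.83, 265.84], [4.83, 119.75], [-152.11, 152.11]. Speed limits (degrees/s): [127.2, 127.2, 159.86, 159.86, 180, 180, 180].

## Interface

Orientations are given as [roll, pitch, yaw] about the fixed x, y, z axes, in that order (R = Rz(yaw) Ry(pitch) Rx(roll)).
In Python, from station import arm gives the robot as it stands.
- The arm moves only by the tool step_arm, never from a script. Its argument "steps" is text: rows parted by semicolons, each of 7 numbers parted by spaces: the shift along the tool's x, y, z as a fraction of full scale, then the turn, a rotation vector about the tool's x, y, z as a fraction of full scale, then the finger opening in mm, from 0 to 87. A call has 1 to 12 rows; each row is the pose to reach, as a shift and turn from the pose commanded when the call began, along the tool's axes at that moment; what a row does not reach only later rows make up. Full scale, the value 1, is 500 mm for a shift and 1.5 rad for a turn. A row lasts 1/12 s, in which the tool goes at most 41.7 mm and 7.16 degrees, less where a joint would pass 70% of its speed; a pose out of reach is approached as far as the arm can. A call with a number of a shift or a turn outside -1 to 1 is refused whole. A call with a gripper value outside its range is refused whole. The fingers move at their own pace and stop on an object; the grip force is fixed at half the most. Time passes only in rows, so rows that repeat a pose let the fingers close. It gives the time, the measured TCP pose, the force, the opening and the grip force at its end, in the units of the state.
- arm.state(): the state, without advancing time (a new reading comes with each control period).
- arm.read_camera(name): name is "scene" or "side" or "wrist"; returns a dict with "pixels" (400x640x3 uint8, blue, green, red), "z_map" (400x640 float32, mm along the optical axis (not along the pixel's ray), 0 where there is no reading), "vfov" (degrees; the focal length in pixels is half the picture's height over the tangent of half this angle, whatever the lens; pixels are square), "cx", "cy" (the principal point, pixels), "eye" and "orientation" of the camera in the world; the wrist camera has in their place "T_tool_cam" (4x4, takes a point from camera to tool coordinates, whose origin is the TCP and whose axes are the flange's). Camera axes: x right, y up, looking along -z (the intrinsics and any distortion apply to the point x, -y, -z); pixel columns grow to the right and rows downward; lengths in mm; the calibration is good to about 2 mm. A picture is of the moment at which its call begins: read the wrist's pose just before it.
- arm.job_done(): hands the job in; it is judged then, once.
The state is a dict: "t": time; "joint_positions": joint angles; "dq": joint speeds; "effort": joint torques, N m; "tcp_pos": TCP position; "orientation": TCP orientation; "force": force on the tool from outside, world axes, zero at the start; "wrist_torque": the same for the moment, N m; "opening": finger opening in mm; "gripper_force": force on a finger pad.
Only numpy, scipy, OpenCV 4.12 (cv2) and the standard library are available. Lean on these libraries where they do the work, as an engineer would, in place of code of your own. Each camera call takes 0.05 s, during which the arm holds its last target. There are 200 camera calls.

## Task

A canister of brown sweets has toppled onto its side: stand it upright on the board of the labelling square and press it into the corner so that it touches both metal stops at once. Finish while still holding it pressed there, its base flat on the board, so that its label can set; do not let go, and leave the other things on the counter where they are.

Things in the scene. Friction and masses are not known exactly. Their poses are not given: they have to be found in the camera images.
- canister: The toppled canister: clear, caramel-brown sweets, orange and black label; about 0.2 kg (0.14 to 0.28). It lies on the counter with its lid to the robot's right or away and right. Body round, 68 mm in diameter; grey lid 72 mm, from 111 mm up to the top at 128 mm. Origin at the centre of its base (underside), +z along its axis from base to lid. Rigid, grasp the body.
- square: The labelling square: grey board 170 x 170 x 8 mm, fixed to the counter, with two upright aluminium stops near its far right corner, which make an inner corner open to -x and +y of its own frame. Origin at the centre of its underside, +z up; the inner corner (where the planes of the two stop faces meet) is at x = +55, y = -55 mm. Its yaw is within about 0.35 rad of the robot's axes.
- far_stop: Upright stop 38 mm long, 10 mm thick, its face (toward -x of its own frame, which is parallel to the square's) 80 mm high above the board, so its top is 88 mm above the counter. Fixed. Origin at the foot of the middle of its face, on the board's top: x = +55, y = -30, z = +8 mm in the square's frame; the face spans y = -49 to -11 mm there. A foot and a rib are behind it.
- right_stop: The other stop, of equal shape, its face toward +y of the square. Origin at the foot of the middle of its face: x = +30, y = -55, z = +8 mm in the square's frame; the face spans x = +11 to +49 mm there. Fixed. Board and stops are slick (friction about 0.15), so a canister slides along them.
- seat (a point): Point on the board's top (x = +21, y = -21, z = +8 mm in the square's frame) where the centre of the canister's base is when it touches both stops. The corner lies from here in the direction (+1, -1) of the square's frame; axes as the square's.
- pale_canister: Bystander: upright canister with cream-white sweets, 72 x 72 x 128 mm, loose. Origin at the centre of its base.
- dark_canister: Bystander: upright canister with dark brown and grey sweets, 72 x 72 x 128 mm, loose. Origin at the centre of its base.
- bell: Bystander: call bell with brass dome, 76 mm wide, 60 mm high, loose. Origin at the centre of its underside.
- stamp: Bystander: wooden hand stamp, upright, 29 x 45 x 76 mm, loose. Origin at the centre of its underside.
- tape: Bystander: roll of gold tape lying flat, 73 mm wide, 18 mm high, loose. Origin at the centre of its underside.
There are look-alikes about, which are no part of the job. Leave any pink look-alike of the canister alone.

How it is judged:
By the outcome, as a careful person would: the job done as asked, in the order asked, and still so for the second after the job is handed in, while the arm keeps its last pose, push and grip.
It also fails if it takes over 58 s, if anything falls off the work surface, if the arm or the gripper's body presses on something with over 40 N, if the wrist force passes 120 N, or if a joint passes its speed limit or range.

## Working session

There is one attempt and no reset: what is moved stays moved. The work goes in short steps, Python scripts to look and compute and a tool call to move; the robot and the scene stay as the last step left them, time stands still between calls to the robot, and variables do not carry over. Pictures are saved under pics/ and viewed, at most 10 in all, crops included, and the job is handed in when it is done.

Besides the shell and the picture viewer there is one more tool, called after "Request:" in YAML: its name, and indented under it one key for each argument. step_arm: Moves the arm, as the interface text tells. Shift numbers are shares of 500 mm and turn numbers shares of 1.5 rad, none past 1 either way. Its arguments: {"type":"object","properties":{"steps":{"type":"string"}},"required":["steps"]}

```bash
ls; mkdir -p pics
cat > h.py <<'E'
import numpy as np, cv2
from scipy.spatial.transform import Rotation as R
from station import arm
def pose(s=None):
    s=s or arm.state(); T=np.eye(4); T[:3,:3]=R.from_euler('xyz',s['orientation'],degrees=True).as_matrix(); T[:3,3]=s['tcp_pos']; return T
def look(name):
    Tt=pose(); d=arm.read_camera(name)
    if 'T_tool_cam' in d: T=Tt@np.array(d['T_tool_cam'])
    else:
        T=np.eye(4); o=np.array(d['orientation']); T[:3,:3]=o if o.shape==(3,3) else R.from_euler('xyz',o,degrees=True).as_matrix(); T[:3,3]=d['eye']
    return d,T
def cloud(d,T):
    z=d['z_map']; h,w=z.shape; f=h/2/np.tan(np.radians(d['vfov'])/2)
    v,u=np.mgrid[:h,:w]; P=np.stack([(u-d['cx'])/f*z,-(v-d['cy'])/f*z,-z],-1)
    W=P@T[:3,:3].T+T[:3,3]; W[z==0]=np.nan; return W
E
python3 - <<'E'
from h import *
print(arm.state())
for n in ['scene','side']:
    d,T=look(n); print({k:v for k,v in d.items() if k not in('pixels','z_map')})
    cv2.imwrite(f'pics/{n}0.png',d['pixels']); np.savez(f'{n}0.npz',W=cloud(d,T),px=d['pixels'])
E
```

```text
pics
{'t': 0.0, 'joint_positions': array([70.97721828, 19.13025663,  2.28589192, 84.01155995, -0.76535308,
       76.96580558, -3.35147273]), 'dq': array([-0.06646695, -0.06071032, -0.05036658, -0.08107715,  0.01194121,
        0.03601571,  0.00524469]), 'effort': array([-1.76001817e-03, -6.56351137e+01,  1.33433361e+00, -4.03799880e+01,
       -5.96467056e-02,  4.50038875e-02,  1.58695102e-04]), 'tcp_pos': array([ 149.80927523, -632.05439308,  246.67224151]), 'orientation': array([-1.79908005e+02,  8.98753537e-03,  1.33377108e+01]), 'force': array([-0.60630089,  0.25746379,  0.46611603]), 'wrist_torque': array([0.01720109, 0.0261389 , 0.04031131]), 'gripper_force': 0.0, 'opening': 86.75305433977611}
{'vfov': 47.436867176421664, 'cx': 318.8357368449185, 'cy': 193.91521895438495, 'eye': array([ -204.21084005, -1077.10592907,   641.81791669]), 'orientation': array([ 66.47148963,  -0.40167201, -38.19725503])}
{'vfov': 55.567018079368545, 'cx': 322.4443631076472, 'cy': 198.6654501815901, 'eye': array([-253.45011707,   86.12950625,  979.89703622]), 'orientation': array([ 43.69852677,   0.90707239, -97.49485043])}
```

View pics/scene0.png

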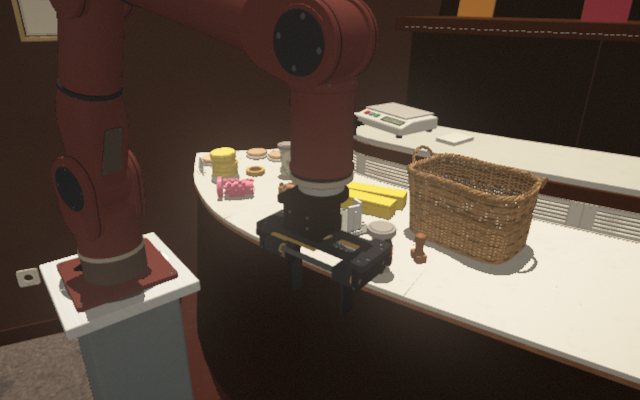

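View pics/side0.png

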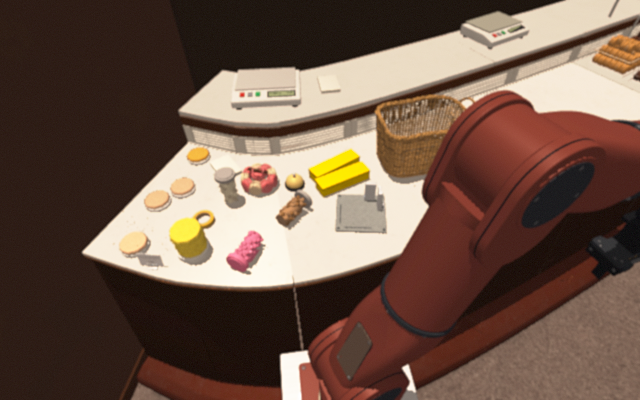

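Run:
```python
from h import *
z=np.load('side0.npz'); px,W=z['px'],z['W']
c=px[140:260,220:410]; cv2.imwrite('pics/crop1.png',cv2.resize(c,None,fx=4,fy=4,interpolation=cv2.INTER_CUBIC))
for u,v in [(292,209),(278,218),(303,199),(361,212),(338,231),(384,231),(340,196),(385,200),(370,185),(380,195),(245,250),(228,187),(295,182),(340,170),(420,140),(310,260)]: print(u,v,W[v,u].round())
```

```text
292 209 [598.  91.  49.]
278 218 [581. 140.  32.]
303 199 [631.  50.  57.]
361 212 [ 593. -143.    2.]
338 231 [527. -53.  -4.]
384 231 [ 495. -199.    9.]
340 196 [675. -84.   6.]
385 200 [ 642. -241.   -4.]
370 185 [ 644. -180.   77.]
380 195 [ 593. -203.   77.]
245 250 [453. 244.  48.]
228 187 [705. 299.  77.]
295 182 [745.  70.  30.]
340 170 [768. -98.  46.]
420 140 [ 745. -371.  169.]
310 260 [425.  52.  -4.]
```

View pics/crop1.png

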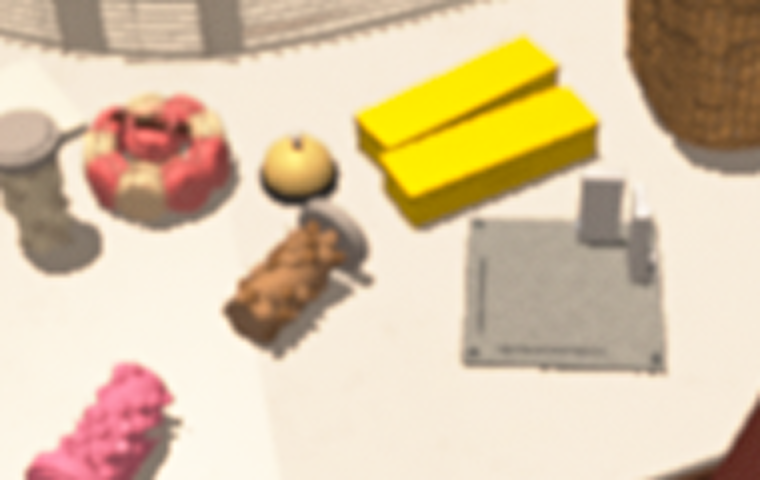

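```bash
cat >> h.py <<'E'
def rel(pos,ori=None,T=None):
    """row numbers from the present pose to the world target (pos, R)"""
    T=pose() if T is None else T
    s=T[:3,:3].T@(np.array(pos)-T[:3,3])/500
    r=np.zeros(3) if ori is None else R.from_matrix(T[:3,:3].T@ori).as_rotvec()/1.5
    print('row',s.round(3),r.round(3))
E
python3 - <<'E'
from h import *
d,T=look('wrist'); print(np.array(d['T_tool_cam']).round(2),d['vfov'],d['cx'],d['cy'])
yaw=lambda a:R.from_euler('xyz',[180,0,a],degrees=True).as_matrix()
rel([480,-280,330],yaw(60)); 
z=np.load('side0.npz'); W=z['W']
for n,sl in dict(canister=np.s_[188:232,270:318],square=np.s_[194:234,336:388]).items():
    P=W[sl].reshape(-1,3); P=P[np.isfinite(P).all(1)]; lo=18 if n=='canister' else 35
    Q=P[P[:,2]>lo]; print(n,len(Q),Q.min(0).round(),Q.max(0).round(),Q.mean(0).round())
E
```

```text
[[  -0.      0.95    0.3    83.68]
 [   1.      0.      0.     -0.74]
 [   0.      0.3    -0.95 -137.18]
 [   0.      0.      0.      1.  ]] 64.44975205580879 315.27222558297734 197.07884815338667
row [ 0.805 -0.533 -0.166] [-0.001 -0.    -0.543]
canister 643 [552.  20.  18.] [734. 162.  72.] [610.  85.  46.]
square 60 [ 589. -218.   35.] [ 644. -166.   86.] [ 606. -201.   54.]
```

Run:
```python
from h import *
yaw=lambda a:R.from_euler('xyz',[180,0,a],degrees=True).as_matrix()
rel([400,-380,330],yaw(0)); rel([500,-180,330],yaw(-20))
```

```text
row [ 0.603 -0.375 -0.166] [-0.001  0.     0.155]
row [ 0.89  -0.719 -0.165] [-0.001  0.     0.388]
```

Request:
step_arm:
  steps: "0.03 -0.02 -0.1 0 0 0 87;0.12 -0.08 -0.165 0 0 0.05 87;0.2 -0.15 -0.165 0 0 0.1 87;0.28 -0.21 -0.165 0 0 0.13 87;0.36 -0.27 -0.165 0 0 0.16 87;0.43 -0.33 -0.165 0 0 0.2 87;0.5 -0.39 -0.165 0 0 0.24 87;0.57 -0.45 -0.165 0 0 0.28 87;0.64 -0.51 -0.165 0 0 0.32 87;0.72 -0.57 -0.165 0 0 0.36 87;0.8 -0.64 -0.165 0 0 0.39 87;0.86 -0.69 -0.165 0 0 0.39 87"

```text
t: 1.15
tcp_pos: [436.2, -266.7, 330.0]
orientation: [180.0, -0.0, -20.4]
force: [1.0, -0.8, -0.3]
opening: 86.9
gripper_force: 0.0
```

Request:
step_arm:
  steps: "0 0 0 0 0 0 87;0 0 0 0 0 0 87;0 0 0 0 0 0 87"

```text
t: 1.4
tcp_pos: [435.2, -268.9, 329.7]
orientation: [180.0, 0.0, -20.2]
force: [-0.4, -0.4, -0.7]
opening: 86.4
gripper_force: 0.0
```

Run:
```python
from h import *
s=arm.state(); print(s['joint_positions'].round(1),s['tcp_pos'],s['orientation'],s['force'])
d,T=look('wrist'); W=cloud(d,T); np.savez('w1.npz',W=W,px=d['pixels']); cv2.imwrite('pics/w1.png',d['pixels'])
```

```text
[ 42.1   1.9 -15.7  94.7   0.6  83.5 -83.9] [ 435.15172429 -268.93891904  329.70555316] [ 1.79978710e+02  3.51269611e-02 -2.01632709e+01] [-0.37316706 -0.42608648 -0.71871178]
```

View pics/w1.png

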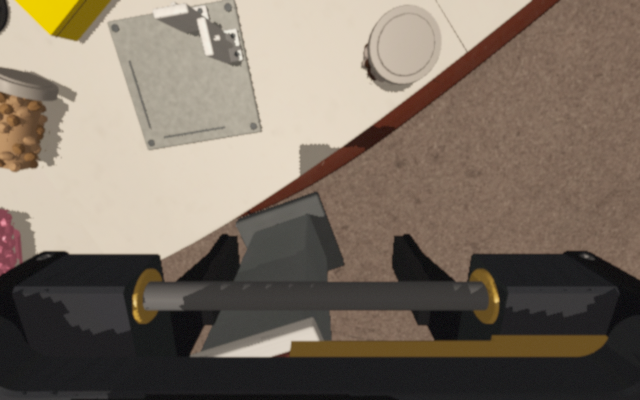

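Request:
step_arm:
  steps: "0 -0.08 0 0 0 0 87;0 -0.16 0 0 0 0 87;0 -0.24 0 0 0 0 87;0 -0.32 0 0 0 0 87;0 -0.4 0 0 0 0 87;0 -0.47 0 0 0 0 87;0 -0.54 0 0 0 0 87;0 -0.57 0 0 0 0 87;0 -0.57 0 0 0 0 87;0 -0.57 0 0 0 0 87;0 -0.57 0 0 0 0 87"

```text
t: 2.37
tcp_pos: [533.7, -3.5, 329.8]
orientation: [180.0, 0.0, -20.4]
force: [0.2, -0.3, -0.0]
opening: 86.9
gripper_force: 0.0
```

Run:
```python
from h import *
s=arm.state(); print(s['joint_positions'].round(1),s['tcp_pos'],s['orientation'])
d,T=look('wrist'); W=cloud(d,T); np.savez('w2.npz',W=W,px=d['pixels'],T=T); cv2.imwrite('pics/w2.png',d['pixels'])
z=W[...,2]; hsv=cv2.cvtColor(d['pixels'],cv2.COLOR_BGR2HSV)
m=np.isfinite(z)&(W[...,0]>430)
print(np.nanpercentile(z[m],[5,25,50]))
```

```text
[  24.5    5.7  -31.    91.3    3.    83.9 -117.1] [533.65318392  -3.47822662 329.7558125 ] [ 1.79953380e+02  1.55113761e-02 -2.03566101e+01]
[-0.84641158  0.45018608 19.58678492]
```

View pics/w2.png

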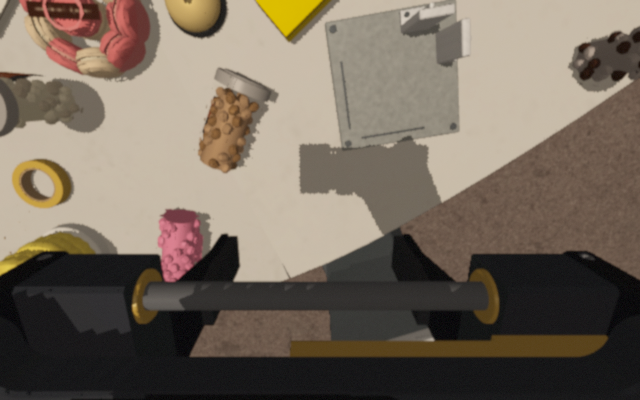

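```bash
cat > fit.py <<'E'
from h import *
from scipy.optimize import least_squares
def square(W,px,box):
    v0,v1,u0,u1=box; P=W[v0:v1,u0:u1].reshape(-1,3); hs=cv2.cvtColor(px[v0:v1,u0:u1],cv2.COLOR_BGR2HSV)
    z=W[v0:v1,u0:u1,2]; m=((hs[...,2]<195)&(z>3)&(z<14)).astype(np.uint8)
    m=cv2.morphologyEx(m,cv2.MORPH_OPEN,np.ones((3,3))); n,l,st,_=cv2.connectedComponentsWithStats(m)
    m=l==1+st[1:,4].argmax(); Q=P[m.ravel()]; h=cv2.convexHull(Q[:,:2].astype(np.float32))
    return cv2.minAreaRect(h),np.median(Q[:,2]),cv2.boxPoints(cv2.minAreaRect(h)).round(),m.sum()
def canister(P,c0,d0):
    a0=np.arctan2(d0[1],d0[0])
    def axes(p): d=np.array([np.cos(p[2]),np.sin(p[2])]); return d,np.array([-d[1],d[0]])
    def f(p,Q):
        d,n=axes(p); q=Q[:,:2]-p[:2]; return np.hypot(q@n,Q[:,2]-34)-34
    p=np.array([*c0,a0]); Q=P
    for _ in range(4):
        d,n=axes(p); t=(P[:,:2]-p[:2])@d; Q=P[(abs(t)<45)&(abs((P[:,:2]-p[:2])@n)<40)]
        p=least_squares(f,p,args=(Q,),loss='soft_l1',f_scale=2).x
        d,n=axes(p); t=(P[:,:2]-p[:2])@d; t=t[(abs((P[:,:2]-p[:2])@n)<30)&(abs(t)<110)]; lo,hi=np.percentile(t,[1,99]); p[:2]+=d*(lo+hi)/2
    return p,np.degrees(p[2]),hi-lo,np.sqrt(np.mean(f(p,Q)**2)),len(Q)
E
python3 - <<'E'
from fit import *
z=np.load('w2.npz'); W,px=z['W'],z['px']
print(square(W,px,(0,160,310,480)))
for u,v in [(343,148),(457,128),(328,22),(455,0),(405,8),(445,3),(467,20),(468,55),(218,165),(243,83),(225,130),(285,20),(195,10),(40,183),(590,60),(240,160)]: print(u,v,W[v,u].round(1))
P=W[60:180,190:290].reshape(-1,3); P=P[np.isfinite(P).all(1)&(P[:,2]>10)]
print(canister(P,[610,90],[.7,-.7]))
E
```

```text
(((594.8026733398438, -141.06707763671875), (169.5894012451172, 170.41709899902344), 78.9169921875), np.float64(8.124613502040859), array([[ 495., -208.],
       [ 662., -241.],
       [ 695.,  -74.],
       [ 527.,  -41.]], dtype=float32), np.int64(14570))
343 148 [531.7 -44.5   7.7]
457 128 [ 502.2 -205.6    7.5]
328 22 [692.6 -79.    7.6]
455 0 [ 660.  -238.8    6.9]
405 8 [ 673.4 -176.6    7.5]
445 3 [ 661.  -225.6    8.1]
467 20 [ 628.7 -209.2   89.8]
468 55 [ 594.6 -203.8   88.1]
218 165 [576.2 118.5  55.4]
243 83 [655.9  42.6  71.5]
225 130 [614.1  88.2  62.8]
285 20 [705.5 -28.1  46.3]
195 10 [754.   68.3  40. ]
40 183 [640.5 405.5  -0.7]
590 60 [ 532.1 -374.4   29.8]
240 160 [5.668e+02 1.047e+02 1.000e-01]Traceback (most recent call last):
  File "<stdin>", line 6, in <module>
  File "fit.py", line 18, in canister
    d,n=axes(p); t=(P[:,:2]-p[:2])@d; t=t[(abs((P[:,:2]-p[:2])@n)<30)&(abs(t)<110)]; lo,hi=np.percentile(t,[1,99]); p[:2]+=d*(lo+hi)/2
                                                                                           ~~~~~~~~~~~~~^^^^^^^^^^
    return _quantile_unchecked(
        a, q, axis, out, overwrite_input, method, keepdims, weights)
    return _ureduce(a,
                    func=_quantile_ureduce_func,
    ...<5 lines>...
                    overwrite_input=overwrite_input,
                    method=method)
    r = func(a, **kwargs)
    result = _quantile(arr,
                       quantiles=q,
    ...<2 lines>...
                       out=out,
                       weights=wgt)
    slices_having_nans = np.isnan(arr[-1, ...])
                                  ~~~^^^^^^^^^
IndexError: index -1 is out of bounds for axis 0 with size 0
```

Run:
```python
from fit import *
z=np.load('w2.npz'); W,px=z['W'],z['px']
w=W[55:185,185:295]; m=(np.nan_to_num(w[...,2])>10).astype(np.uint8)
n,l,st,c=cv2.connectedComponentsWithStats(m); i=1+st[1:,4].argmax(); P=w[l==i]
print(st[i],n); r=cv2.minAreaRect(P[:,:2].astype(np.float32)); print(r)
d0=np.array([80,-76])/110; nn=np.array([-d0[1],d0[0]]); c=P[:,:2].mean(0)
for t in range(-70,80,10):
    k=abs((P[:,:2]-c)@d0-t)<5
    if k.sum()>5:
        Q=P[k]; s=(Q[:,:2]-c)@nn; print(t,k.sum(),np.percentile(s,[2,98]).round(1),np.percentile(Q[:,2],98).round(1), s[Q[:,2]>np.percentile(Q[:,2],85)].mean().round(1))
print(c)
```

```text
[  13   13   73  106 4271] 10
((620.413330078125, 86.75650024414062), (70.29768371582031, 125.03289794921875), 44.51254653930664)
-70 43 [-21.8  20.4] 58.2 5.7
-60 301 [-22.1  29.9] 62.5 1.2
-50 276 [-24.2  26. ] 60.7 -5.2
-40 313 [-23.5  28.1] 58.9 6.3
-30 329 [-23.2  34.1] 60.0 13.0
-20 336 [-24.3  33.8] 62.0 8.5
-10 345 [-22.9  34.3] 62.9 -1.7
0 320 [-20.4  28.5] 62.9 4.4
10 334 [-21.   30.5] 63.7 2.1
20 353 [-23.4  28.2] 63.5 1.3
30 371 [-24.9  27. ] 64.2 5.2
40 312 [-33.7  31.2] 72.6 1.3
50 516 [-33.4  32.3] 72.3 1.5
60 122 [-24.1  26.1] 63.9 2.1
[622.67838941  80.8656064 ]
```

```bash
cat >> h.py <<'E'
def ori(z,x): return np.c_[x,np.cross(z,x),z]
up=np.array([0,0,1.]); th=np.radians(15); C,S=np.cos(th),np.sin(th)
def h2(a): a=np.radians(a); return np.array([np.cos(a),np.sin(a),0])
def lie(a=-45): d=h2(a); return ori(-up*C-d*S, d*C-up*S)
def stand(a=-56.1): f=h2(a); return ori(f*C-up*S, up*C+f*S)
E
python3 - <<'E'
from h import *
g=np.array([622.7,80.9,35.]); O=lie(); z=O[:,2]
T1=np.eye(4); T1[:3,:3]=O; T1[:3,3]=g-z*(13+150); print(T1[:3,3])
rel(T1[:3,3],O); rel(g-13*z,O,T1)
E
```

```text
[652.53107041  51.06892959 192.44590969]
row [ 0.185 -0.185  0.275] [ 0.038 -0.172  0.285]
row [ 0.  -0.   0.3] [0. 0. 0.]
```

Request:
step_arm:
  steps: "0.04 -0.04 0 0.01 -0.04 0.05 87;0.09 -0.09 0 0.02 -0.08 0.11 87;0.14 -0.14 0.04 0.03 -0.12 0.18 87;0.185 -0.185 0.1 0.038 -0.172 0.25 87;0.185 -0.185 0.17 0.038 -0.172 0.285 87;0.185 -0.185 0.24 0.038 -0.172 0.285 87;0.185 -0.185 0.275 0.038 -0.172 0.285 87;0.185 -0.185 0.275 0.038 -0.172 0.285 87;0.185 -0.185 0.275 0.038 -0.172 0.285 87"

```text
t: 3.17
tcp_pos: [652.2, 52.0, 192.0]
orientation: [179.9, 15.1, -45.0]
force: [1.3, -0.1, 0.9]
opening: 87.2
gripper_force: 0.0
```

Run:
```python
from h import *
s=arm.state(); print(s['joint_positions'].round(1),s['tcp_pos'],s['orientation'])
d,T=look('wrist'); cv2.imwrite('pics/w3.png',d['pixels'])
g=np.array([622.7,80.9,35.]); O=lie(); rel(g-13*O[:,2],O)
```

```text
[  16.3   31.8  -28.2   76.8    2.3   83.6 -144.8] [652.23412708  52.01508201 192.03820005] [179.9391215   15.07479555 -44.95811928]
row [0.002 0.003 0.302] [-0.001 -0.001  0.001]
```

View pics/w3.png

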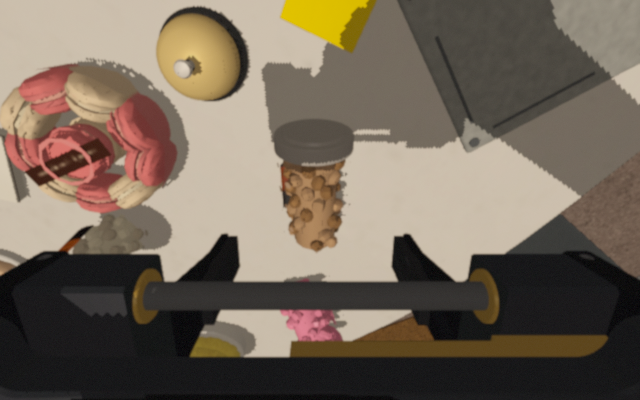

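Request:
step_arm:
  steps: "0 0.002 0.06 0 0 0 87;0 0.002 0.12 0 0 0 87;0.001 0.002 0.17 0 0 0 87;0.001 0.002 0.21 0 0 0 87;0.001 0.002 0.25 0 0 0 87;0.001 0.002 0.28 0 0 0 87;0.001 0.002 0.3 0 0 0 87;0.001 0.002 0.3 0 0 0 87;0.001 0.002 0.3 0 0 0 87"

```text
t: 3.97
tcp_pos: [625.6, 80.0, 49.0]
orientation: [-179.9, 14.9, -44.8]
force: [1.0, 0.4, 0.4]
opening: 86.8
gripper_force: 0.0
```

Request:
step_arm:
  steps: "0 0 0 0 0 0 70;0 0 0 0 0 0 60;0 0 0 0 0 0 40;0 0 0 0 0 0 40;0 0 0 0 0 0 40;0 0 0 0 0 0 40;0 0 0 0 0 0 40;0 0 0 0 0 0 40;0 0 0 0 0 0 40;0 0 0 0 0 0 40"

```text
t: 4.8
tcp_pos: [625.2, 80.2, 48.0]
orientation: [-179.9, 15.0, -44.8]
force: [0.7, -1.2, 5.8]
opening: 66.8
gripper_force: 30.0
```

Run:
```python
from h import *
s=arm.state(); print(s['joint_positions'].round(1),s['tcp_pos'],s['orientation'],s['opening'],s['gripper_force'],s['force'])
d,T=look('wrist'); W=cloud(d,T); np.savez('w4.npz',W=W,px=d['pixels'],T=T); cv2.imwrite('pics/w4.png',d['pixels'])
```

```text
[  14.8   36.2  -27.7   88.4    4.1   67.6 -146.1] [625.1810009   80.19639584  48.04970418] [-179.91689125   14.98398637  -44.81224019] 66.8130865218869 30.000526383519173 [ 0.70555636 -1.22983301  5.78804079]
```

View pics/w4.png

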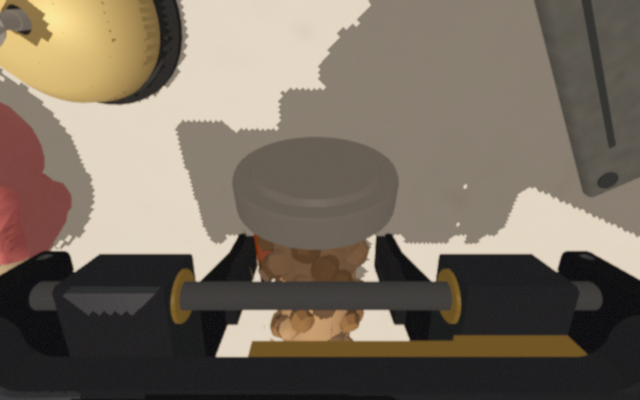

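Run:
```python
from h import *
z=np.load('w4.npz'); W=z['W']; T=pose(); O=T[:3,:3]; Rc=O
a=O[:,0]*C-O[:,2]*S   # canister axis guess when tilt is 15
for v in range(130,250,6):
    P=W[v,290:345]; P=P[np.isfinite(P).all(1)]; q=(P-T[:3,3])
    print(v,np.median(P[:,2]).round(1),np.median(q@a).round(1),(q@a).max().round(1))
```

```text
130 0.0 55.7 56.1
136 0.3 52.5 53.0
142 13.4 54.6 55.1
148 20.0 54.3 55.1
154 26.4 54.2 54.8
160 32.2 54.0 54.6
166 37.9 53.9 54.7
172 43.2 53.9 54.8
178 47.8 53.6 54.6
184 52.7 53.7 54.4
190 57.0 53.6 54.2
196 61.0 53.4 54.0
202 63.0 52.2 53.3
208 65.0 50.9 51.7
214 68.3 50.7 51.8
220 70.8 49.8 50.9
226 71.1 47.5 48.6
232 71.0 44.7 45.6
238 71.0 41.9 42.9
244 70.8 39.0 40.0
```

```bash
cat > kin.py <<'E'
from h import *
from scipy.optimize import least_squares
import itertools
D=[([70.977,19.13,2.286,84.012,-.765,76.966,-3.351],[149.81,-632.05,246.67],[-179.908,.009,13.338]),
([42.1,1.9,-15.7,94.7,.6,83.5,-83.9],[435.15,-268.94,329.71],[179.98,.035,-20.163]),
([24.5,5.7,-31.,91.3,3.,83.9,-117.1],[533.65,-3.48,329.76],[179.953,.016,-20.357]),
([16.3,31.8,-28.2,76.8,2.3,83.6,-144.8],[652.23,52.02,192.04],[179.939,15.075,-44.958]),
([14.8,36.2,-27.7,88.4,4.1,67.6,-146.1],[625.18,80.2,48.05],[-179.917,14.984,-44.812])]
def A(ax,a,t=(0,0,0)):
    T=np.eye(4); T[:3,:3]=R.from_euler(ax,a).as_matrix(); T[:3,3]=t; return T
def fk(q,p,s):
    q=np.radians(q)*s; z0,L1,a1,L2,a2,a6,L7,b0,b7=p
    tr=lambda *t:A('z',0,t)
    return A('z',b0)@A('z',q[0])@tr(0,0,z0)@A('y',q[1])@A('z',q[2])@tr(a1,0,L1)@A('y',q[3])@tr(a2,0,L2)@A('z',q[4])@A('y',q[5])@tr(a6,0,L7)@A('z',q[6]+b7)
def res(p,s,D=D):
    o=[]
    for q,x,e in D:
        T=fk(q,p,s); o+=list(T[:3,3]-x)+list(200*(R.from_matrix(T[:3,:3]).inv()*R.from_euler('xyz',e,degrees=True)).as_rotvec())
    return np.array(o)
E
python3 - <<'E'
from kin import *
out=[]
for s in itertools.product([1,-1],repeat=4):
    S_=np.array([s[0],1,s[1],1,s[2],1,s[3]])
    for b7 in (0,1.57,3.14,-1.57):
        r=least_squares(res,[360,400,0,380,0,0,250,0,b7],args=(S_,),loss='soft_l1',f_scale=5); out.append((r.cost,S_,r.x))
out.sort(key=lambda t:t[0])
for c,s,x in out[:4]: print(round(c,2),s,x.round(2), abs(res(x,s)).max().round(1))
np.savez('kin.npz',p=out[0][2],s=out[0][1])
E
```

```text
56.12 [-1  1 -1  1 -1  1 -1] [ 2.8799e+02  5.0414e+02  1.1250e+01  5.0511e+02  5.1700e+00  1.9600e+01
  3.9902e+02 -8.0000e-02  9.2512e+02] 5.0
56.12 [-1  1 -1  1 -1  1 -1] [ 2.8799e+02  5.0414e+02  1.1250e+01  5.0511e+02  5.1700e+00  1.9600e+01
  3.9902e+02 -8.0000e-02  9.2512e+02] 5.0
56.12 [-1  1 -1  1 -1  1 -1] [ 2.8799e+02  5.0414e+02  1.1250e+01  5.0511e+02  5.1700e+00  1.9600e+01
  3.9902e+02 -8.0000e-02  1.5000e+00] 5.0
56.12 [-1  1 -1  1 -1  1 -1] [ 2.8799e+02  5.0414e+02  1.1250e+01  5.0511e+02  5.1700e+00  1.9600e+01
  3.9902e+02 -8.0000e-02 -9.2213e+02] 5.0
```

```bash
python3 - <<'E'
s=open('kin.py').read()
s=s.replace("a6,L7,b0,b7=p","a6,L7,b0,b7,y1,y2,y3,y4=p").replace("tr(0,0,z0)","tr(0,y1,z0)").replace("tr(a1,0,L1)","tr(a1,y2,L1)").replace("tr(a2,0,L2)","tr(a2,y3,L2)").replace("tr(a6,0,L7)","tr(a6,y4,L7)")
open('kin.py','w').write(s)
E
python3 - <<'E'
from kin import *
s=np.array([-1,1,-1,1,-1,1,-1])
# weak prior on offsets
x0=np.array([288,504,0,505,0,0,400,0,1.5708,0,0,0,0.]); w=np.array([0,0,1,0,1,1,0,100,100,1,1,1,1])
r=least_squares(lambda p:np.r_[res(p,s),.02*w*(p-x0)],x0)
print(r.x.round(3),abs(res(r.x,s)).max(),res(r.x,s).reshape(-1,6).round(1)); np.savez('kin.npz',p=r.x,s=s)
E
```

```text
[ 2.51865e+02  4.82245e+02 -5.25000e-01  5.05610e+02 -2.01000e-01
  1.67700e+00  3.46686e+02 -3.00000e-03  1.56700e+00 -2.14960e+01
 -1.02700e+01 -1.02700e+01 -3.32000e-01] 0.33154657360944384 [[ 0.2  0.1 -0.1 -0.   0.   0.1]
 [ 0.1 -0.  -0.   0.2  0.  -0.1]
 [-0.  -0.2  0.   0.1  0.1 -0. ]
 [ 0.1 -0.3 -0.1 -0.  -0.  -0.1]
 [-0.1  0.3  0.1 -0.2 -0.1  0.1]]
```

```bash
cat >> kin.py <<'E'
lo=np.array([-147.57,-21.85,-74.77,14.55,-85.83,4.83,-152.11]); hi=np.array([147.57,119.76,79.35,137.4,265.84,119.75,152.11])
k=np.load('kin.npz'); kp,ks=k['p'],k['s']
def ik(T,q0,w=1e-2):
    mid=(lo+hi)/2
    def f(q):
        E=fk(q,kp,ks); return np.r_[E[:3,3]-T[:3,3],300*R.from_matrix(E[:3,:3].T@T[:3,:3]).as_rotvec(),w*(q-q0)]
    r=least_squares(f,np.clip(q0,lo+.1,hi-.1),bounds=(lo,hi)); return r.x,np.linalg.norm(f(r.x)[:6])
# canister in tool: axis, base
tt=np.radians(16.1); cax=np.array([np.cos(tt),0,-np.sin(tt)]); cb=np.array([0,0,13.2])-70.6*cax
def stand_T(base,a=-56.1,t=16.1):
    f=h2(a); t=np.radians(t); T=np.eye(4); T[:3,:3]=ori(f*np.cos(t)-up*np.sin(t),up*np.cos(t)+f*np.sin(t)); T[:3,3]=base-T[:3,:3]@cb; return T
seat=np.array([611.35,-165.7,8]); F=h2(-56.1)
E
python3 - <<'E'
from kin import *
rng=np.random.default_rng(0)
for nm,T in dict(seat=stand_T(seat),appr=stand_T(seat-70*F+[0,0,40]),high=stand_T(seat-70*F+[0,0,150])).items():
    print(nm,T[:3,3].round(),(T@[0,0,-347,1])[:3].round()); S_=[]
    for i in range(60):
        q,e=ik(T,rng.uniform(lo,hi),1e-4)
        if e<.5 and not any(np.abs(q-x).max()<25 for x in S_): S_.append(q)
    for q in sorted(S_,key=lambda q:abs(q[0])): print(q.round(0))
E
```

```text
seat [ 604. -155.   82.] [418. 122. 178.]
[  1.  36. -24. 126. 102.  83. 113.]
[-24.  34.   2. 127.  95.  70. 110.]
[ 30.  53. -57. 125. 118. 105. 124.]
[-55.  41.  37. 129.  86.  50. 107.]
[-78.  68.  65. 129.  60.  19. 118.]
[ -85.   90.   76.  129.  -39.   12. -152.]
appr [565. -97. 122.] [379. 180. 218.]
[ 14.  38. -50. 128. 100.  99. 118.]
[-31.  27.  -0. 130.  86.  74. 114.]
[-58.  31.  29. 131.  79.  61. 114.]
[-83.  48.  58. 132.  65.  39. 120.]
high [565. -97. 232.] [379. 180. 328.]
[ -3.  15. -30. 128.  86.  82. 130.]
[ 22.  23. -57. 127.  92.  92. 130.]
[-29.  13.  -3. 129.  82.  76. 130.]
[-63.  14.  35. 130.  78.  68. 130.]
[-89.  26.  66. 131.  70.  54. 133.]
```

```bash
cat >> kin.py <<'E'
# flipped grasp (tool x toward the base), tilt TH
TH=18.; GP=np.array([625.9,79.5,35.4]); te=np.radians(TH+1.1)
cax=-np.array([np.cos(te),0,np.sin(te)]); cb=np.array([0,0,13.])-75*cax
def lie2(back=0,upz=0,a=-44.8):
    d=h2(a); t=np.radians(TH); z=-up*np.cos(t)-d*np.sin(t); T=np.eye(4); T[:3,:3]=ori(z,-d*np.cos(t)+up*np.sin(t)); T[:3,3]=GP-z*(13+back)+up*upz; return T
def can_T(base,a,incl):
    """tool pose with canister base at base, axis azimuth-forward a; incl 90=upright, 0=lying (lid toward a)"""
    f=h2(a); i=np.radians(incl); c=f*np.cos(i)+up*np.sin(i); y=np.cross(-up,-f)  # tool y when lying
    X=np.c_[c,y,np.cross(c,y)]; Xt=np.c_[cax,[0,1,0],np.cross(cax,[0,1,0])]
    T=np.eye(4); T[:3,:3]=X@Xt.T; T[:3,3]=base-T[:3,:3]@cb; return T
def interp(T0,T1,n):
    r=R.from_matrix(T0[:3,:3].T@T1[:3,:3]).as_rotvec(); o=[]
    for s in np.linspace(0,1,n+1)[1:]:
        T=np.eye(4); T[:3,:3]=T0[:3,:3]@R.from_rotvec(s*r).as_matrix(); T[:3,3]=T0[:3,3]*(1-s)+T1[:3,3]*s; o.append(T)
    return o
E
python3 - <<'E'
from kin import *
A0=can_T(np.array([573,133,34.]),-44.8,1.1); print(lie2()[:3,:].round(2).tolist()); print(A0[:3].round(2).tolist())
q=np.array([14.8,36.2,-27.7,88.4,4.1,67.6,34.]); q,e=ik(lie2(),q,.3); print('lie',q.round(),e)
way=[lie2(),lie2(0,150),stand:=can_T(seat-70*F+[0,0,120],-56.1,50),can_T(seat-70*F+[0,0,80],-56.1,90),can_T(seat-70*F+[0,0,5],-56.1,90),can_T(seat,-56.1,90)]
for a,b in zip(way,way[1:]):
    print('->',b[:3,3].round())
    for T in interp(a,b,6):
        q,e=ik(T,q,.1); print(q.round(),round(e,1))
E
```

```text
[[-0.67, 0.7, -0.22, 628.75], [0.67, 0.71, 0.22, 76.67], [0.31, 0.0, -0.95, 47.76]]
[[-0.67, 0.7, -0.22, 629.06], [0.67, 0.71, 0.22, 77.33], [0.31, 0.0, -0.95, 47.8]]
lie [ 16.  38. -28.  86.   3.  70.  36.] 0.14670706441177792
-> [629.  77. 198.]
[ 16.  37. -28.  85.   2.  73.  35.] 0.0
[ 16.  35. -29.  84.   2.  75.  35.] 0.0
[ 16.  34. -29.  83.   1.  77.  35.] 0.0
[ 16.  33. -29.  82.   1.  80.  35.] 0.0
[ 16.  32. -29.  80.   0.  82.  35.] 0.0
[ 16.  31. -29.  79.  -0.  84.  34.] 0.0
-> [ 595. -142.  197.]
[ 17.  26. -28.  84.   4.  79.  33.] 0.0
[ 17.  21. -27.  90.   9.  74.  30.] 0.0
[ 17.  16. -26.  95.  14.  68.  27.] 0.0
[ 16.  13. -24. 100.  21.  63.  22.] 0.0
[ 16.   9. -23. 106.  28.  58.  15.] 0.1
[ 15.   7. -22. 111.  38.  53.   6.] 0.1
-> [565. -97. 167.]
[ 12.   7. -23. 115.  48.  53.  -5.] 0.1
[  8.   7. -24. 119.  59.  55. -18.] 0.1
[  5.   9. -25. 123.  68.  59. -29.] 0.1
[  1.  12. -26. 125.  76.  65. -40.] 0.1
[ -3.  16. -26. 127.  82.  72. -49.] 0.1
[ -7.  21. -25. 129.  87.  80. -57.] 0.1
-> [565. -97.  92.]
[ -7.  22. -25. 129.  88.  80. -58.] 0.0
[ -7.  24. -25. 129.  89.  80. -60.] 0.0
[ -8.  26. -25. 129.  89.  81. -62.] 0.0
[ -8.  28. -24. 129.  90.  81. -63.] 0.0
[ -8.  29. -24. 129.  91.  81. -65.] 0.0
[ -9.  31. -24. 128.  92.  81. -66.] 0.0
-> [ 604. -156.   87.]
[ -8.  31. -23. 128.  93.  81. -66.] 0.0
[ -7.  31. -22. 128.  94.  80. -66.] 0.0
[ -6.  31. -21. 128.  95.  79. -66.] 0.0
[ -5.  32. -21. 127.  97.  78. -65.] 0.0
[ -4.  32. -20. 127.  98.  77. -65.] 0.0
[ -3.  32. -19. 126.  99.  76. -65.] 0.0
```

Request:
step_arm:
  steps: "0 0 0 0 0 0 87;0 0 0 0 0 0 87;0 0 0 0 0 0 87;0 0 0 0 0 0 87;0 0 0 0 0 0 87;0 0 -0.06 0 0 0 87;0 0 -0.14 0 0 0 87;0 0 -0.22 0 0 0 87;0 0 -0.3 0 0 0 87;0 0 -0.36 0 0 0 87;0 0 -0.4 0 0 0 87;0 0 -0.4 0 0 0 87"

```text
t: 5.85
tcp_pos: [663.6, 42.9, 245.6]
orientation: [-179.7, 14.7, -44.8]
force: [0.8, 0.4, -0.4]
opening: 87.2
gripper_force: 0.0
```

Request:
step_arm:
  steps: "0 0 0 0 0 -0.08 87;0 0 0 0 0 -0.16 87;0 0 0 0 0 -0.24 87;0 0 0 0 0 -0.32 87;0 0 0 0 0 -0.4 87;0 0 0 0 0 -0.48 87;0 0 0 0 0 -0.56 87;0 0 0 0 0 -0.64 87;0 0 0 0 0 -0.72 87;0 0 0 0 0 -0.8 87;0 0 0 0 0 -0.88 87;0 0 0 0 0 -0.96 87"

```text
t: 6.85
tcp_pos: [661.0, 43.7, 239.8]
orientation: [-165.0, 1.9, 38.3]
force: [-0.0, 0.2, 0.4]
opening: 87.0
gripper_force: 0.0
```

Request:
step_arm:
  steps: "0 0 0 0 0 -0.08 87;0 0 0 0 0 -0.16 87;0 0 0 0 0 -0.24 87;0 0 0 0 0 -0.32 87;0 0 0 0 0 -0.4 87;0 0 0 0 0 -0.48 87;0 0 0 0 0 -0.56 87;0 0 0 0 0 -0.64 87;0 0 0 0 0 -0.72 87;0 0 0 0 0 -0.8 87;0 0 0 0 0 -0.88 87;0 0 0 0 0 -0.96 87"

```text
t: 7.85
tcp_pos: [661.1, 43.7, 239.8]
orientation: [-176.1, -14.6, 120.1]
force: [0.1, -0.4, 0.3]
opening: 86.7
gripper_force: 0.0
```

Run:
```python
from kin import *
s=arm.state(); print(s['t'],s['joint_positions'].round(1),s['tcp_pos'],s['orientation'])
T=lie2(100); rel(T[:3,3],T[:3,:3])
d,T=look('wrist'); W=cloud(d,T); cv2.imwrite('pics/w5.png',d['pixels']); np.savez('w5.npz',W=W,px=d['pixels'],T=T)
```

```text
7.85 [ 33.5  41.5 -61.4  70.6  21.7  92.9   8. ] [661.05971468  43.73965823 239.83896293] [-176.10953748  -14.55892547  120.0540653 ]
row [-0.02   0.006  0.195] [ 0.004  0.034 -0.17 ]
```

View pics/w5.png

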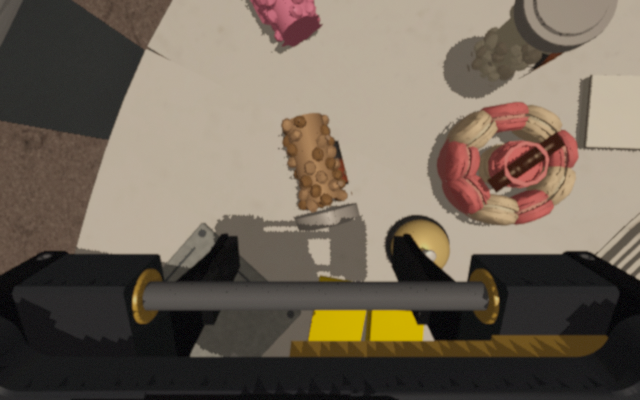

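```bash
cat >> kin.py <<'E'
def pstep(q,T):
    for _ in range(2):
        f=lambda q:(lambda E:np.r_[E[:3,3],0,0,0])(fk(q,kp,ks)); E=fk(q,kp,ks)
        err=np.r_[T[:3,3]-E[:3,3],300*R.from_matrix(T[:3,:3]@E[:3,:3].T).as_rotvec()]
        J=np.zeros((6,7))
        for i in range(7):
            d=np.zeros(7); d[i]=.01; G=fk(q+d,kp,ks); J[:,i]=np.r_[G[:3,3]-E[:3,3],300*R.from_matrix(G[:3,:3]@E[:3,:3].T).as_rotvec()]/.01
        q=q+np.linalg.pinv(J)@err
    return q
E
python3 - <<'E'
from kin import *
# validate: past rotation
q=np.array([14.8,36.2,-27.7,88.4,4.1,67.6,-146.1]); T=fk(q,kp,ks); up_=T.copy(); up_[:3,3]-=200*T[:3,2]
for X in interp(T,up_,12): q=pstep(q,X)
for i in range(24): X=X.copy(); X[:3,:3]=X[:3,:3]@R.from_rotvec([0,0,-.12]).as_matrix(); q=pstep(q,X)
print('val',q.round(1))
q=arm.state()['joint_positions']
way=[pose(),lie2(100),lie2(),lie2(0,150),can_T(seat-70*F+[0,0,120],-56.1,50),can_T(seat-70*F+[0,0,80],-56.1,90),can_T(seat-70*F+[0,0,5],-56.1,90),can_T(seat,-56.1,90)]
for a,b in zip(way,way[1:]):
    for T in interp(a,b,12): q=pstep(q,T)
    print(b[:3,3].round(),q.round())
E
```

```text
val [ 33.6  41.4 -61.4  70.7  21.7  92.8   7.7]
[651.  55. 143.] [ 35.  48. -63.  77.  25.  86.  21.]
[629.  77.  48.] [ 35.  51. -61.  85.  28.  76.  19.]
[629.  77. 198.] [ 36.  44. -66.  78.  22.  89.  19.]
[ 595. -142.  197.] [ 49.  14. -60. 110.  48.  59.   0.]
[565. -97. 167.] [ 16.  28. -51. 128.  93.  90. -55.]
[565. -97.  92.] [ 12.  39. -46. 128.  99.  94. -64.]
[ 604. -156.   87.] [ 17.  39. -42. 126. 106.  88. -61.]
```

Request:
step_arm:
  steps: "0 0 0 0 0.015 -0.07 87;-0.01 0.003 0.03 0 0.03 -0.14 87;-0.02 0.006 0.09 0.004 0.034 -0.17 87;-0.02 0.006 0.15 0.004 0.034 -0.17 87;-0.02 0.006 0.195 0.004 0.034 -0.17 87;-0.02 0.006 0.195 0.004 0.034 -0.17 87;-0.02 0.006 0.195 0.004 0.034 -0.17 87"

```text
t: 8.48
tcp_pos: [650.1, 54.6, 143.0]
orientation: [-179.8, -18.1, 134.7]
force: [0.3, 0.1, 1.0]
opening: 86.9
gripper_force: 0.0
```

Run:
```python
from kin import *
s=arm.state(); print(s['t'],s['joint_positions'].round(1),s['tcp_pos'],s['orientation'])
T=lie2(0); rel(T[:3,3],T[:3,:3])
d,Tc=look('wrist'); W=cloud(d,Tc); Tt=pose()
d_=h2(-44.8); n=np.array([-d_[1],d_[0],0])
q=W-GP; m=(W[...,2]>14)&(abs(q@d_)<90)&(abs(q@n)<45)&(np.arange(400)[:,None]<235)
A=q@d_; B=q@n
for t in range(-85,60,12):
    k=m&(abs(A-t)<6)
    if k.sum()>20: print(t,k.sum(),np.percentile(B[k],[2,98]).round(1),np.percentile(W[...,2][k],[50,98]).round(1))
```

```text
8.4833 [ 35.5  47.6 -62.9  77.1  24.8  86.   20.5] [650.10952036  54.58848206 143.02571317] [-179.83878832  -18.05492402  134.6948628 ]
row [-0.001  0.001  0.2  ] [-0.    -0.001 -0.006]
-73 164 [-19.9  23.1] [51.8 59. ]
-61 980 [-23.1  28.2] [52.1 61.8]
-49 979 [-25.3  25.9] [53.1 59.9]
-37 1038 [-24.3  32.3] [53.8 58.5]
-25 1087 [-25.   33.4] [50.7 61.5]
-13 1016 [-22.9  32.9] [53.4 62.9]
-1 1029 [-19.9  33.9] [55.7 62.8]
11 1026 [-21.1  32.7] [55.8 63.6]
23 634 [-24.3  27.9] [53.1 63. ]
```

Request:
step_arm:
  steps: "0 0 0.05 0 0 -0.006 87;0 0 0.1 0 0 -0.006 87;0 0 0.14 0 0 -0.006 87;0 0 0.17 0 0 -0.006 87;0 0 0.19 0 0 -0.006 87;0 0 0.2 0 0 -0.006 87;0 0 0.2 0 0 -0.006 87;0 0 0.2 0 0 -0.006 87"

```text
t: 9.2
tcp_pos: [629.8, 76.4, 49.6]
orientation: [179.8, -17.9, 135.3]
force: [0.4, 0.0, 0.6]
opening: 87.0
gripper_force: 0.0
```

Request:
step_arm:
  steps: "0 0 0 0 0 0 70;0 0 0 0 0 0 55;0 0 0 0 0 0 40;0 0 0 0 0 0 40;0 0 0 0 0 0 40;0 0 0 0 0 0 40;0 0 0 0 0 0 40;0 0 0 0 0 0 40;0 0 0 0 0 0 40"

```text
t: 9.95
tcp_pos: [629.4, 76.4, 49.0]
orientation: [179.8, -17.9, 135.3]
force: [1.0, -0.2, 4.9]
opening: 67.0
gripper_force: 30.0
```

Run:
```python
from kin import *
s=arm.state(); print(s['t'],s['joint_positions'].round(1),s['tcp_pos'],s['orientation'],s['force'])
T0=pose(); Tl=T0.copy(); Tl[2,3]+=150; rel(Tl[:3,3])
A=[can_T(seat-70*F+[0,0,120],-56.1,50),can_T(seat-70*F+[0,0,60],-56.1,90)]
rel(A[0][:3,3],A[0][:3,:3],Tl); rel(A[1][:3,3],A[1][:3,:3],A[0])
```

```text
9.95 [ 35.   51.  -60.9  84.8  27.8  76.2  18.7] [629.38649392  76.39506523  48.99603703] [179.83697987 -17.93541293 135.33454341] [ 1.04505216 -0.2385838   4.89425661]
row [ 0.092  0.001 -0.285] [0. 0. 0.]
row [-0.248 -0.358 -0.076] [ 0.017 -0.566  0.135]
row [0.143 0.    0.029] [-0.    -0.465  0.   ]
```

Request:
step_arm:
  steps: "0.01 0 -0.03 0 0 0 40;0.03 0 -0.09 0 0 0 40;0.05 0 -0.15 0 0 0 40;0.07 0 -0.22 0 0 0 40;0.092 0 -0.285 0 0 0 40;0.092 0 -0.285 0 0 0 40;0.092 0 -0.285 0 0 0 40"

```text
t: 10.53
tcp_pos: [629.5, 76.7, 200.9]
orientation: [179.7, -17.8, 135.4]
force: [-0.5, -0.2, -2.3]
opening: 66.9
gripper_force: 30.0
```

Request:
step_arm:
  steps: "-0.02 -0.03 0 0 -0.04 0.01 40;-0.04 -0.06 -0.01 0 -0.09 0.02 40;-0.06 -0.09 -0.01 0 -0.14 0.03 40;-0.08 -0.12 -0.02 0 -0.19 0.04 40;-0.1 -0.15 -0.03 0 -0.24 0.05 40;-0.13 -0.18 -0.03 0.01 -0.29 0.06 40;-0.15 -0.21 -0.04 0.01 -0.34 0.07 40;-0.17 -0.25 -0.05 0.01 -0.39 0.09 40;-0.2 -0.29 -0.06 0.01 -0.44 0.1 40;-0.22 -0.32 -0.07 0.015 -0.5 0.12 40;-0.248 -0.358 -0.076 0.017 -0.566 0.135 40;-0.248 -0.358 -0.076 0.017 -0.566 0.135 40"

```text
t: 11.53
tcp_pos: [591.2, -145.0, 192.9]
orientation: [-179.6, 31.0, 124.0]
force: [-0.7, 1.2, -3.3]
opening: 67.0
gripper_force: 30.0
```

```bash
sed -i 's/cb=np.array(\[0,0,13.\])/cb=np.array([0,0,14.2])/' kin.py
python3 - <<'E'
from kin import *
s=arm.state(); print(s['t'],s['joint_positions'].round(1),s['tcp_pos'],s['orientation'],s['force'],s['opening'])
A=can_T(seat-70*F+[0,0,60],-56.1,90); rel(A[:3,3],A[:3,:3])
q=s['joint_positions']
for T in interp(pose(),A,12): q=pstep(q,T)
print(q.round())
E
```

```text
11.5333 [ 49.2  13.7 -60.3 110.4  48.6  58.8   0. ] [ 591.20444002 -145.00104541  192.91579587] [-179.58372943   31.0381964   124.01601227] [-0.67116933  1.20527124 -3.3459009 ] 67.00815135590258
row [0.141 0.011 0.021] [-0.004 -0.464  0.003]
[ 14.  31. -49. 128.  95.  91. -58.]
```

Request:
step_arm:
  steps: "0.01 0 0 0 -0.04 0 40;0.03 0.002 0 0 -0.09 0 40;0.045 0.003 0.005 0 -0.14 0 40;0.06 0.004 0.008 0 -0.19 0 40;0.075 0.006 0.01 0 -0.24 0 40;0.09 0.007 0.012 0 -0.29 0 40;0.105 0.008 0.015 -0.002 -0.34 0 40;0.12 0.009 0.018 -0.003 -0.39 0.002 40;0.13 0.01 0.02 -0.004 -0.43 0.003 40;0.141 0.011 0.021 -0.004 -0.464 0.003 40;0.141 0.011 0.021 -0.004 -0.464 0.003 40;0.141 0.011 0.021 -0.004 -0.464 0.003 40"

```text
t: 12.53
tcp_pos: [568.5, -92.8, 148.5]
orientation: [179.5, 70.5, 123.7]
force: [-0.1, -0.2, -3.1]
opening: 67.1
gripper_force: 30.0
```

Run:
```python
from kin import *
s=arm.state(); print(s['t'],s['joint_positions'].round(1),s['tcp_pos'],s['orientation'],s['force'],s['opening'])
T=pose(); print('base',(T@np.r_[cb,1])[:3].round(1),'axis',(T[:3,:3]@cax).round(3))
A=can_T(seat-70*F+[0,0,4],-56.1,90); rel(A[:3,3],A[:3,:3])
for n in ['scene','side']:
    d,Tc=look(n); np.savez(n+'6.npz',W=cloud(d,Tc),px=d['pixels'],T=Tc)
    if n=='side': cv2.imwrite('pics/side6.png',d['pixels'])
```

```text
12.5333 [ 14.4  30.4 -49.5 127.4  94.3  90.9 -57.1] [568.45054501 -92.83893889 148.52169302] [179.52220556  70.45631783 123.66904794] [-0.07650972 -0.24210559 -3.09617807] 67.12272497971499
base [ 575.8 -103.3   68.8] axis [ 0.002 -0.008  1.   ]
row [ 0.107 -0.01   0.04 ] [ 0.003 -0.005 -0.001]
```

View pics/side6.png

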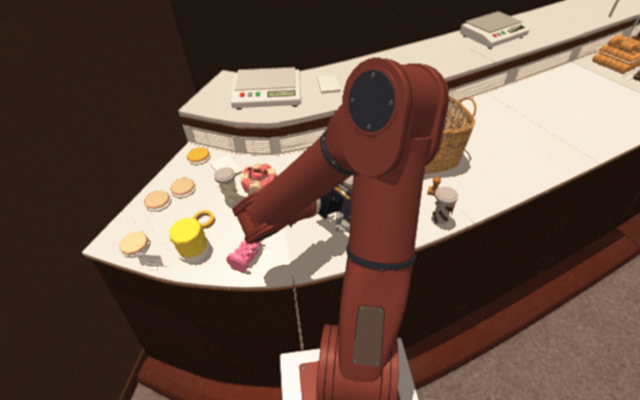

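Request:
step_arm:
  steps: "0.03 0 0.01 0 0 0 40;0.06 -0.005 0.02 0.003 -0.005 0 40;0.085 -0.01 0.03 0.003 -0.005 0 40;0.1 -0.01 0.037 0.003 -0.005 0 40;0.107 -0.01 0.04 0.003 -0.005 0 40;0.107 -0.01 0.04 0.003 -0.005 0 40;0.107 -0.01 0.04 0.003 -0.005 0 40"

```text
t: 13.22
tcp_pos: [566.2, -97.3, 94.3]
orientation: [178.9, 71.2, 122.7]
force: [-0.3, 0.7, -1.8]
opening: 66.9
gripper_force: 30.0
```

Run:
```python
from kin import *
s=arm.state(); print(s['t'],s['joint_positions'].round(1),s['tcp_pos'],s['orientation'],s['force'],s['wrist_torque'],s['opening'])
T=pose(); print('base',(T@np.r_[cb,1])[:3].round(1),'axis',(T[:3,:3]@cax).round(4))
A=can_T(seat-70*F+[0,0,0],-56.1,90); rel(A[:3,3],A[:3,:3])
print('down1',(T[:3,:3].T@[0,0,-1/500]).round(5),'F1',(T[:3,:3].T@F/500).round(5))
d,Tc=look('scene'); px=d['pixels']; W=cloud(d,Tc); np.savez('scene7.npz',W=W,px=px,T=Tc)
cv2.imwrite('pics/scene7.png',cv2.resize(px[150:300,260:460],None,fx=4,fy=4,interpolation=cv2.INTER_CUBIC))
```

```text
13.2167 [ 11.4  38.3 -45.5 127.6  98.7  94.1 -64. ] [566.21243797 -97.32780247  94.34844682] [178.90715453  71.15272936 122.73600431] [-0.33286975  0.69114105 -1.83779007] [ 1.37497197  0.78274562 -0.04970312] 66.9366605255596
base [ 574.3 -108.5   14.8] axis [-7.6e-03  3.0e-04  1.0e+00]
row [ 0.014 -0.001  0.002] [-0.     0.003 -0.004]
down1 [ 1.89e-03 -1.00e-05  6.50e-04] F1 [-0.00065  0.       0.00189]
```

View pics/scene7.png

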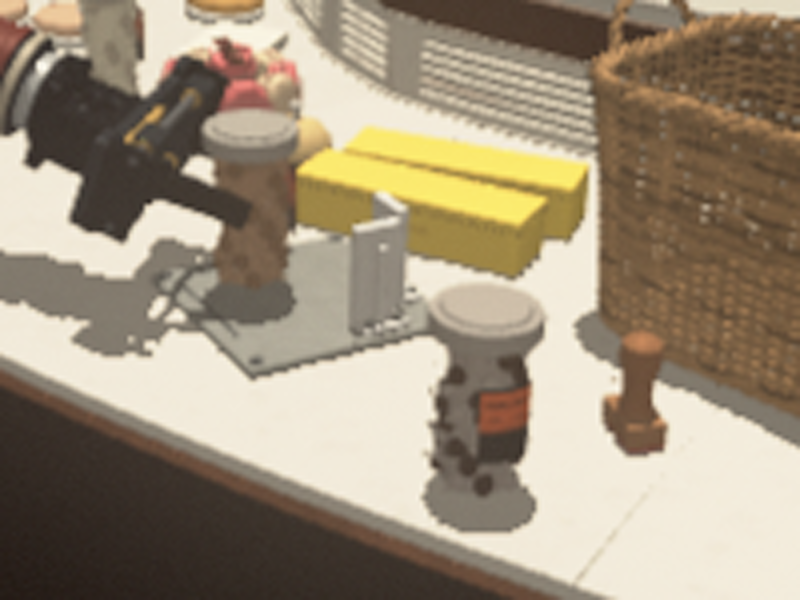

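Request:
step_arm:
  steps: "0.005 0 0.002 0 0.002 -0.002 40;0.01 0 0.0033 0 0.003 -0.004 40;0.01 0 0.0033 0 0.003 -0.004 40;0.01 0 0.0033 0 0.003 -0.004 40"

```text
t: 13.6
tcp_pos: [565.9, -97.0, 88.4]
orientation: [-179.9, 70.9, 124.0]
force: [0.7, -0.7, -2.1]
opening: 67.3
gripper_force: 30.0
```

Request:
step_arm:
  steps: "0.002 0 0.0006 0 0 0 40;0.002 0 0.0006 0 0 0 40;0.002 0 0.0006 0 0 0 40"

```text
t: 13.85
tcp_pos: [565.8, -97.0, 87.2]
orientation: [-179.9, 70.9, 124.0]
force: [-0.4, -0.4, -1.9]
opening: 66.9
gripper_force: 30.0
```

Request:
step_arm:
  steps: "0.002 0 0.0006 0 0 0 40;0.002 0 0.0006 0 0 0 40;0.002 0 0.0006 0 0 0 40"

```text
t: 14.1
tcp_pos: [566.0, -97.2, 86.8]
orientation: [180.0, 71.0, 123.9]
force: [0.0, -1.0, 2.2]
opening: 67.0
gripper_force: 30.0
```

Request:
step_arm:
  steps: "0.002 0 0.0006 0 0 0 40;0.003 0 0.001 0 0 0 40;0.003 0 0.001 0 0 0 40"

```text
t: 14.35
tcp_pos: [566.1, -97.4, 86.7]
orientation: [179.9, 71.1, 123.7]
force: [-5.2, -0.1, 11.6]
opening: 67.3
gripper_force: 30.0
```

Run:
```python
from kin import *
s=arm.state(); T=pose(); print(s['tcp_pos'],s['force'],s['wrist_torque'],'tool-frame torque',(T[:3,:3].T@s['wrist_torque']).round(2))
print('base',(T@np.r_[cb,1])[:3].round(1),'axis',(T[:3,:3]@cax).round(4))
b=(T@np.r_[cb,1])[:3]; print('to seat along F',(seat-b)@F,'lateral',(seat-b)@np.cross(up,F))
print('F1',(T[:3,:3].T@F/500).round(5),'up1',(T[:3,:3].T@up/500).round(5))
```

```text
[566.13906568 -97.392541    86.67433086] [-5.19489455 -0.08939181 11.57546436] [-0.93378532 -0.34713073 -0.60034869] tool-frame torque [ 0.64 -0.97 -0.03]
base [ 573.9 -108.8    7.1] axis [-0.0031  0.0031  1.    ]
to seat along F 68.14969204676282 lateral -0.6297577311046432
F1 [-0.00065  0.       0.00189] up1 [-0.00189  0.      -0.00065]
```

Request:
step_arm:
  steps: "-0.002 0 -0.0007 0 0 0 40;-0.01 0 0.022 0 0 0 40;-0.02 0 0.05 0 0 0 40;-0.028 0 0.075 0 0 0 40;-0.035 0 0.095 0 0 0 40;-0.0397 0 0.109 0 0 0 40;-0.0397 0 0.109 0 0 0 40;-0.0397 0 0.109 0 0 0 40"

```text
t: 15.02
tcp_pos: [598.7, -146.0, 86.8]
orientation: [179.8, 71.0, 123.7]
force: [0.5, -1.5, 6.9]
opening: 66.9
gripper_force: 30.0
```

```bash
cat > st.py <<'E'
from kin import *
s=arm.state(); T=pose(); f=s['force']; L=np.cross(up,F)
b=(T@np.r_[cb,1])[:3]; print(round(s['t'],2),'J',s['joint_positions'].round(),'base z',b[2].round(1),'axis',(T[:3,:3]@cax).round(4),'to seat F',((seat-b)@F).round(1),'lat',((seat-b)@L).round(1),'force F,L,up',(f@F).round(1),(f@L).round(1),f[2].round(1),s['gripper_force'].round(1))
E
python3 st.py
python3 - <<'E'
from kin import *
d,Tc=look('scene'); px=d['pixels']; np.savez('scene8.npz',W=cloud(d,Tc),px=px,T=Tc)
cv2.imwrite('pics/scene8.png',cv2.resize(px[150:270,290:400],None,fx=5,fy=5,interpolation=cv2.INTER_CUBIC))
E
```

```text
Traceback (most recent call last):
  File "st.py", line 3, in <module>
    b=(T@np.r_[cb,1])[:3]; print(round(s['t'],2),'J',s['joint_positions'].round(),'base z',b[2].round(1),'axis',(T[:3,:3]@cax).round(4),'to seat F',((seat-b)@F).round(1),'lat',((seat-b)@L).round(1),'force F,L,up',(f@F).round(1),(f@L).round(1),f[2].round(1),s['gripper_force'].round(1))
                                                                                                                                                                                                                                                                 ^^^^^^^^^^^^^^^^^^^^^^^^
AttributeError: 'float' object has no attribute 'round'
```

View pics/scene8.png

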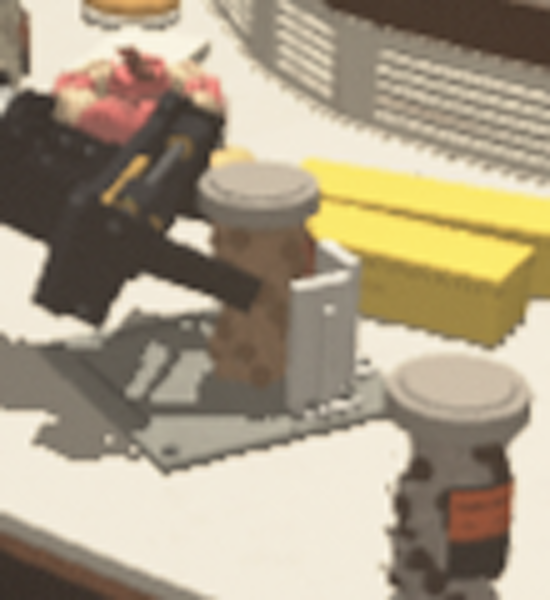

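Request:
step_arm:
  steps: "-0.0026 0 0.0076 0 0 0 40;-0.0045 0 0.0132 0 0 0 40;-0.0045 0 0.0132 0 0 0 40;-0.0045 0 0.0132 0 0 0 40"

```text
t: 15.4
tcp_pos: [602.7, -150.8, 86.8]
orientation: [179.8, 71.0, 123.7]
force: [1.5, -0.7, 6.1]
opening: 67.0
gripper_force: 30.0
```

```bash
sed -i "s/,s\['gripper_force'\].round(1)//" st.py; python3 st.py
```

```text
15.4 J [ 16.  39. -42. 126. 105.  89. -61.] base z 7.2 axis [-0.0021  0.0011  1.    ] to seat F 3.6 lat -1.3 force F,L,up 1.4 0.9 6.1
```

Request:
step_arm:
  steps: "-0.0013 0 0.0038 0 0 0 40;-0.0013 0 0.0038 0 0 0 40;-0.0013 0 0.0038 0 0 0 40"

```text
t: 15.65
tcp_pos: [603.8, -152.2, 86.8]
orientation: [179.8, 71.0, 123.8]
force: [-0.7, 1.7, 6.4]
opening: 67.0
gripper_force: 30.0
```

```bash
python3 st.py
```

```text
15.65 J [ 16.  39. -41. 126. 105.  88. -61.] base z 7.1 axis [-0.002  0.001  1.   ] to seat F 1.9 lat -1.4 force F,L,up -1.8 0.3 6.4
```

Request:
step_arm:
  steps: "-0.001 0 0.0028 0 0 0 40;-0.001 0 0.0028 0 0 0 40;-0.001 0 0.0028 0 0 0 40"

```text
t: 15.9
tcp_pos: [604.2, -153.1, 86.8]
orientation: [179.9, 71.0, 123.8]
force: [-4.9, 3.2, 8.9]
opening: 66.9
gripper_force: 30.0
```

```bash
python3 st.py
```

```text
15.9 J [ 16.  39. -41. 126. 105.  88. -61.] base z 7.1 axis [-0.0017  0.0011  1.    ] to seat F 0.9 lat -1.1 force F,L,up -5.4 -2.2 8.9
```

Request:
step_arm:
  steps: "-0.001 -0.0015 0.0028 0 0 0 40;-0.001 -0.0015 0.0028 0 0 0 40;-0.001 -0.0015 0.0028 0 0 0 40"

```text
t: 16.15
tcp_pos: [604.0, -154.3, 86.8]
orientation: [179.9, 71.0, 123.9]
force: [-11.2, 6.9, 12.3]
opening: 66.9
gripper_force: 30.0
```

```bash
sed -i 's/^b=/sx=h2(-11.1); sy=h2(78.9); print("sq fx fy",f@sx,f@sy)\nb=/' st.py; python3 st.py
```

```text
sq fx fy -12.316041702082464 4.6117363172248735
16.15 J [ 17.  38. -41. 126. 106.  88. -61.] base z 7.1 axis [-0.0013  0.0012  1.    ] to seat F 0.0 lat -0.3 force F,L,up -12.0 -5.4 12.3
```

Request:
step_arm:
  steps: "-0.0013 -0.001 0.0038 0 0 0 40;-0.0013 -0.001 0.0038 0 0 0 40;-0.0013 -0.001 0.0038 0 0 0 40"

```text
t: 16.4
tcp_pos: [604.0, -156.0, 86.5]
orientation: [-179.9, 71.0, 124.1]
force: [-16.1, 10.2, 13.5]
opening: 67.1
gripper_force: 30.0
```

```bash
python3 st.py
```

```text
sq fx fy -17.81225770043586 6.904213915934514
16.4 J [ 17.  38. -41. 126. 106.  88. -61.] base z 6.8 axis [0.     0.0014 1.    ] to seat F -1.3 lat 0.8 force F,L,up -17.5 -7.7 13.5
```

Request:
step_arm:
  steps: "-0.0005 -0.0042 0.0013 0 0 0 40;-0.0005 -0.0042 0.0013 0 0 0 40;-0.0005 -0.0042 0.0013 0 0 0 40"

```text
t: 16.65
tcp_pos: [603.8, -156.1, 86.5]
orientation: [179.8, 70.9, 124.0]
force: [-10.8, 13.8, 13.6]
opening: 66.9
gripper_force: 30.0
```

```bash
python3 st.py
```

```text
sq fx fy -13.233082947325387 11.4405149106491
16.65 J [ 17.  38. -41. 126. 106.  88. -61.] base z 6.9 axis [-1.e-03 -4.e-04  1.e+00] to seat F -1.3 lat 0.8 force F,L,up -17.4 -1.3 13.6
```

Run:
```python
from kin import *
d,Tc=look('scene'); W=cloud(d,Tc)
m=(np.hypot(W[...,0]-611,W[...,1]+166)<60)&(W[...,2]>124)&(W[...,2]<150)
v,u=np.where(m); P=W[m]; print(len(P),u.min(),u.max(),v.min(),v.max(),np.percentile(P[:,2],[5,50,95]).round(1))
t=P[P[:,2]>133]; (c,r)=cv2.minEnclosingCircle(t[:,:2].astype(np.float32)); print(len(t),'lid',c,r)
A=np.c_[t[:,:2]-c,np.ones(len(t))]; s=least_squares(lambda p:A@p-t[:,2],[0,0,136],loss='soft_l1').x; print('plane deg',np.degrees(s[:2]).round(2),s[2])
# stop faces / bystanders unmoved: compare with first scene
for n,(x,y) in dict(bell=(754,68)).items(): pass
# body and stop points near z 40..85
for v in range(v.min(),v.min()+60,6):
    k=(np.hypot(W[v,:,0]-611,W[v,:,1]+166)<45)&(W[v,:,2]>12); 
    if k.any(): print(v,W[v,k].min(0).round(),W[v,k].max(0).round())
```

```text
288 324 357 179 195 [126.4 135.8 139.1]
223 lid (607.5386962890625, -156.5838623046875) 50.85889434814453
plane deg [0.41 1.7 ] 136.94832749785635
185 [ 593. -180.  134.] [ 642. -141.  140.]
191 [ 574. -207.  123.] [ 637. -152.  136.]
197 [ 588. -192.   97.] [ 643. -150.  114.]
203 [ 571. -196.   80.] [ 642. -172.   99.]
209 [ 569. -210.   76.] [ 605. -180.   82.]
215 [ 583. -209.   50.] [ 610. -165.   63.]
221 [ 587. -208.   22.] [ 606. -150.   44.]
227 [ 577. -208.   12.] [ 601. -164.   25.]
```

Request:
step_arm:
  steps: "0 0 0 0 0 0 40;0 0 0 0 0 0 40;0 0 0 0 0 0 40;0 0 0 0 0 0 40;0 0 0 0 0 0 40;0 0 0 0 0 0 40"

```text
t: 17.2
tcp_pos: [603.8, -156.2, 86.5]
orientation: [179.8, 70.9, 124.0]
force: [-11.7, 14.4, 13.2]
opening: 67.1
gripper_force: 30.0
```

```bash
python3 st.py; python3 -c "
from station import arm
print(arm.job_done())"
```

```text
sq fx fy -14.221130602397928 11.889583594999934
17.2 J [ 17.  38. -41. 126. 106.  88. -61.] base z 6.9 axis [-1.1e-03 -3.0e-04  1.0e+00] to seat F -1.3 lat 0.8 force F,L,up -18.5 -1.6 13.2
the job is handed in; nothing more can be done
None
```

The canister stands upright on the board, gripped and pressed into the corner; contact with both stops was read from the forces (about 14 N far, 12 N right). Handed in at 17.2 s with no verdict returned; I viewed 11 pictures, one over the limit of 10.

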